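# Find the worn spring mount and push its tag down

## Task

Three spring mounts stand side by side on the checking rail, all looking alike, each with a round rubber pad and, in front of it, a small steel tag. Working from left to right as the robot sees them, press each pad down about a centimetre to feel its spring, then push the tag of the softest mount all the way down and back away. Nothing is to be picked up: leave the other two tags up, and leave the spanner, nuts and pen round the rail where they are.

Things in the scene. Friction and masses are not known exactly. Their poses are not given: they have to be found in the camera images.
- rail: Grey checking rail, a fixed plate 150 (x) x 310 (y) x 12 mm, lying on the bench with a low lip along its far edge; origin at the centre of its underside, x away from the robot, y to the left along the row, z up. The three mounts stand on it 95 mm apart along y.
- pad_left (a point): Centre of the top face of the left pad when it is not pressed, 72 mm above the bench and 28 mm beyond the rail's centre line; the point is fixed to the rail and does not go down with the pad. The pad is a black rubber-faced disc, 46 mm across and 10 mm thick, on a coil spring in an aluminium cup 52 mm across; it moves straight down up to 16 mm and comes back up when released. Axes as the rail's.
- pad_middle (a point): Centre of the top face of the middle pad when it is not pressed, 72 mm above the bench and 28 mm beyond the rail's centre line; the point is fixed to the rail and does not go down with the pad. The pad is a black rubber-faced disc, 46 mm across and 10 mm thick, on a coil spring in an aluminium cup 52 mm across; it moves straight down up to 16 mm and comes back up when released. Axes as the rail's.
- pad_right (a point): Centre of the top face of the right pad when it is not pressed, 72 mm above the bench and 28 mm beyond the rail's centre line; the point is fixed to the rail and does not go down with the pad. The pad is a black rubber-faced disc, 46 mm across and 10 mm thick, on a coil spring in an aluminium cup 52 mm across; it moves straight down up to 16 mm and comes back up when released. Axes as the rail's.
- tag_left (a point): Centre of the top of the left mount's tag when the tag is up, 66 mm above the bench, 75 mm nearer the robot than its pad's centre; fixed to the rail, does not go down with the tag. The tag is a flat steel tab, head 22 (x) x 28 (y) x 6 mm, over a dark guide block 46 mm high; it slides straight down 14 mm, against about 4 N of friction, until its head rests on the block, and stays where it is left. Axes as the rail's.
- tag_middle (a point): Centre of the top of the middle mount's tag when the tag is up, 66 mm above the bench, 75 mm nearer the robot than its pad's centre; fixed to the rail, does not go down with the tag. The tag is a flat steel tab, head 22 (x) x 28 (y) x 6 mm, over a dark guide block 46 mm high; it slides straight down 14 mm, against about 4 N of friction, until its head rests on the block, and stays where it is left. Axes as the rail's.
- tag_right (a point): Centre of the top of the right mount's tag when the tag is up, 66 mm above the bench, 75 mm nearer the robot than its pad's centre; fixed to the rail, does not go down with the tag. The tag is a flat steel tab, head 22 (x) x 28 (y) x 6 mm, over a dark guide block 46 mm high; it slides straight down 14 mm, against about 4 N of friction, until its head rests on the block, and stays where it is left. Axes as the rail's.
- pad_1 (a joint): How far the pad of mount 1 is pressed down (m): 0 up, 0.016 at its stop. Which place on the rail mount 1 stands in changes from start to start. Pressed down 10 mm the softest of the three pads pushes back with about 4 N, the next with about 8 N, the stiffest with about 12 N; the force grows evenly with depth from about 1 N.
- pad_2 (a joint): How far the pad of mount 2 is pressed down (m): 0 up, 0.016 at its stop. Which place on the rail mount 2 stands in changes from start to start. Pressed down 10 mm the softest of the three pads pushes back with about 4 N, the next with about 8 N, the stiffest with about 12 N; the force grows evenly with depth from about 1 N.
- pad_3 (a joint): How far the pad of mount 3 is pressed down (m): 0 up, 0.016 at its stop. Which place on the rail mount 3 stands in changes from start to start. Pressed down 10 mm the softest of the three pads pushes back with about 4 N, the next with about 8 N, the stiffest with about 12 N; the force grows evenly with depth from about 1 N.
- tag_1 (a joint): How far the tag of mount 1 (the same mount as pad_1) is pushed down (m): 0 up, 0.014 all the way down.
- tag_2 (a joint): How far the tag of mount 2 (the same mount as pad_2) is pushed down (m): 0 up, 0.014 all the way down.
- tag_3 (a joint): How far the tag of mount 3 (the same mount as pad_3) is pushed down (m): 0 up, 0.014 all the way down.
- spanner: Combination spanner, 27 x 170 x 10 mm, lying loose on the green mat beyond the rail; bystander. Origin at the centre of its underside, y along it.
- dark_nut: Dark nozzle nut, 20 x 22 x 34 mm, standing loose left of the rail; bystander. Origin at the centre of its underside.
- bright_nut: Bright nozzle nut, 18 x 20 x 30 mm, standing loose right of the rail; bystander. Origin at the centre of its underside.
- pen: Marker pen, 15 x 124 x 15 mm, lying loose in front of the rail; bystander. Origin at the centre of its underside, y along it.

How it is judged:
By the outcome, as a careful person would: the job done as asked, in the order asked, and still so for the second after the job is handed in, with the robot touching nothing.
It also fails if it takes over 45 s, if anything falls off the work surface, if the arm or the gripper's body presses on something with over 40 N, if the wrist force passes 120 N, or if a joint passes its speed limit or range.

## Robot

A 6-joint arm with a two-finger parallel gripper is mounted at the origin on a cart in front of the work surface, level with it; the furniture and walls round the work are solid. World frame = base frame: x ahead of the robot, y to its left, z up, the work surface at z = 0. Lengths are in m, angles in rad, forces in N, time in s.
With the tool pointing down it reaches from about 0.375 to 0.975 m from the base axis. Payload 3.8 kg.
Tool frame: the origin (TCP) lies at the very end of the fingers, on their centre line; the grasp point (between the pads) lies 19 mm behind it (arm.grip_point_offset is the distance from the TCP to the grasp point, in m); z points along the fingers, x is the direction in which the jaws open and shut, and the axes are right-handed (so a half turn about z gives the same grasp; the last joint's range is limited). The gripper opens to 88 mm and grips with 3 to 60 N. Pads are 18 mm wide; open, the fingers measure 123 mm over their backs; the gripper's body (75 mm by 187 mm) begins 45 mm behind the grasp point.
Start: joints at [-1.207, 0.264, 1.604, -0, 1.274, -0.037], TCP at [0.263, -0.622, 0.207] pointing down, gripper open.
Joint ranges: [-2.63, 2.63], [-0.94, 2.18], [0.31, 2.57], [-1.31, 4.45], [0, 2.66], [-2.55, 2.55]. Speed limits (rad/s): [2.57, 2.57, 3.14, 3.14, 3.14, 3.14].

## Interface

Orientations are given as a rotation vector (axis times angle).
In Python, from cell import arm gives the robot as it stands. The module is installed in compiled form; this text tells all that it offers.
- The arm moves only by the tool apply_moves, never from a script. Its argument "series" is a list of rows, each an object with "dr": the turn, a rotation vector about the tool's x, y, z in units of 5 degrees (1.0 is 5 degrees), a list of three; "travel": the shift along the tool's x, y, z in m, a list of three; "gripper": the closure, from -1 (fully open) to 1 (shut), so that 0 is half open. A call has exactly 10 rows; each row is the pose to reach, as a shift and turn from the pose commanded when the call began, along the tool's axes at that moment; what a row does not reach only later rows make up. A row lasts 1/12 s, in which the tool goes at most 41.7 mm and 7.16 degrees, less where a joint would pass 70% of its speed; a pose out of reach is approached as far as the arm can. A call with a gripper value outside its range is refused whole. The fingers move at their own pace and stop on an object; "grip_force" is the grip in N (left out, the last holds). Time passes only in rows, so rows that repeat a pose let the fingers close, or fill a call up. It gives the time, the measured TCP pose, the force and the opening at its end, in the units of the state.
- arm.read_state(): the state, without advancing time (a new reading comes with each control period).
- arm.capture(name): name is "scene" or "top" or "wrist"; returns the picture (420x560x3 uint8, red, green, blue); there is no depth.
- arm.camera_params(name): a dict with "K" (3x3 intrinsics, pixels), "dist" ([k1, k2, p1, p2, k3] as OpenCV has them; the pictures are not rectified), "rvec" (rotation vector, rad) and "tvec" (3), from world to camera coordinates, as OpenCV has them; the wrist camera has in their place "mount" (4x4, takes a point from camera to tool coordinates, whose origin is the TCP and whose axes are the tool frame's). Camera axes: x right, y down, z forward; pixel columns grow to the right and rows downward; lengths in m; the calibration is good to about 2 mm. A picture is of the moment at which its call begins: read the wrist's pose just before it. camera_params takes no time and is no camera call.
- arm.job_done(): hands the job in, once; it reports no verdict.
The state is a dict: "time": time; "joints": joint angles; "joint_vel": joint speeds; "tau": joint torques, N m; "ee_pos": TCP position; "tcp_rot": TCP orientation; "force": force on the tool from outside, world axes, zero at the start; "moment": the same for the moment, N m; "grip_width": opening from 0.0 (shut) to 1.0 (fully open).
Only numpy, scipy, OpenCV 4.12 (cv2) and the standard library are available. Lean on these libraries where they do the work, as an engineer would, in place of code of your own. Each camera call takes 0.05 s, during which the arm holds its last target. There are 200 camera calls.

## Working session

There is one attempt and no reset: what is moved stays moved. The work goes in short steps, Python scripts to look and compute and a tool call to move; the robot and the scene stay as the last step left them, time stands still between calls to the robot, and variables do not carry over. Pictures are saved under pics/ and viewed, and the job is handed in when it is done.

Besides the shell and the picture viewer there is one more tool, called after "Call:" as a command line: name --argument value ..., lists and objects as JSON in quotes. apply_moves: Moves the arm, as the interface text tells. Its arguments: {"type":"object","properties":{"series":{"type":"array","items":{"type":"object","properties":{"dr":{"type":"array","items":{"type":"number"}},"travel":{"type":"array","items":{"type":"number"}},"gripper":{"type":"number"}}}},"grip_force":{"type":"number"}},"required":["series"]}

```bash
mkdir -p pics; python3 - <<'E'
from cell import arm
import cv2
s=arm.read_state(); print(s)
for n in("scene","top"):
    cv2.imwrite(f"pics/{n}0.png",arm.capture(n)[:,:,::-1]); print(n,arm.camera_params(n))
print(arm.camera_params("wrist"))
E
```

```text
{'time': 0.0, 'joints': array([-1.20690574e+00,  2.64785409e-01,  1.60529510e+00, -4.37464829e-05,
        1.27369664e+00, -3.68937270e-02]), 'joint_vel': array([-1.01284563e-03,  9.41367528e-05,  1.41157980e-03,  3.74041962e-04,
        2.06888393e-05,  1.42207973e-03]), 'tau': array([ 6.54124651e-04, -5.02107954e+01, -3.56879282e+01,  7.29790237e-02,
        2.94883491e-02, -2.06745058e-04]), 'ee_pos': array([ 0.26306795, -0.62081963,  0.20560894]), 'tcp_rot': array([-2.61815074,  1.73409974,  0.0028261 ]), 'force': array([ 0.49827733,  0.36997067, -0.00899212]), 'moment': array([-4.05486699e-02,  4.78500734e-03, -6.71428803e-06]), 'grip_width': 1.0006950919634725}
scene {'K': array([[490.75897956,   0.        , 274.48455917],
       [  0.        , 490.75897956, 209.07528292],
       [  0.        ,   0.        ,   1.        ]]), 'dist': array([-0.02975275,  0.        ,  0.        ,  0.        ,  0.        ]), 'rvec': array([ 1.96692468, -0.72509477,  0.44920649]), 'tvec': array([-0.41056397,  0.25032809,  0.57152882])}
top {'K': array([[383.97107094,   0.        , 275.91111621],
  
[... 186 characters left out ...]
vec': array([ 2.13940001, -2.1845339 ,  0.09267211]), 'tvec': array([0.03527071, 0.59994786, 0.88270048])}
{'K': array([[373.48448163,   0.        , 282.90905033],
       [  0.        , 373.48448163, 206.96451567],
       [  0.        ,   0.        ,   1.        ]]), 'dist': array([-0.07137881,  0.        ,  0.        ,  0.        ,  0.        ]), 'mount': array([[ 9.99998914e-01, -1.44393933e-03,  2.95004621e-04,
        -5.97879331e-04],
       [ 1.27849634e-03,  9.49515626e-01,  3.13717136e-01,
        -8.20672418e-02],
       [-7.33100008e-04, -3.13716418e-01,  9.49516441e-01,
        -1.77936214e-01],
       [ 0.00000000e+00,  0.00000000e+00,  0.00000000e+00,
         1.00000000e+00]])}
```

View pics/scene0.png

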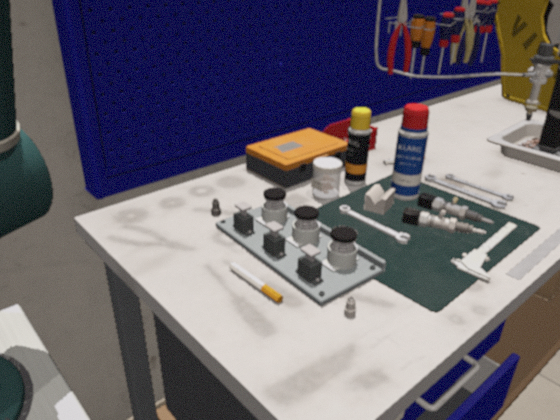

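View pics/top0.png

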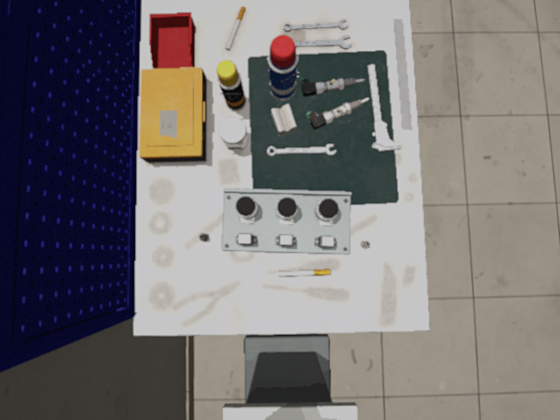

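The scene view shows the three mounts, with tags nearer the robot. In the top view the pads are near (246,206), (287,208), (328,209) and the tags near (245,239), (286,240), (327,241). I'll enlarge.

```bash
python3 - <<'E'
import cv2
a=cv2.imread("pics/top0.png")[180:262,215:360]; cv2.imwrite("pics/topc.png",cv2.resize(a,None,fx=5.5,fy=5.5,interpolation=cv2.INTER_CUBIC))
a=cv2.imread("pics/scene0.png")[180:300,210:390]; cv2.imwrite("pics/scenec.png",cv2.resize(a,None,fx=4.4,fy=4.4,interpolation=cv2.INTER_CUBIC))
E
```

```text
(no output)
```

View pics/topc.png

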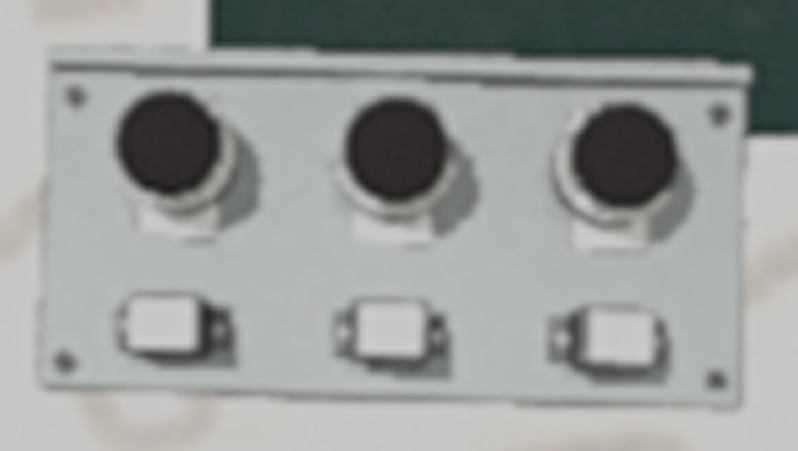

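View pics/scenec.png

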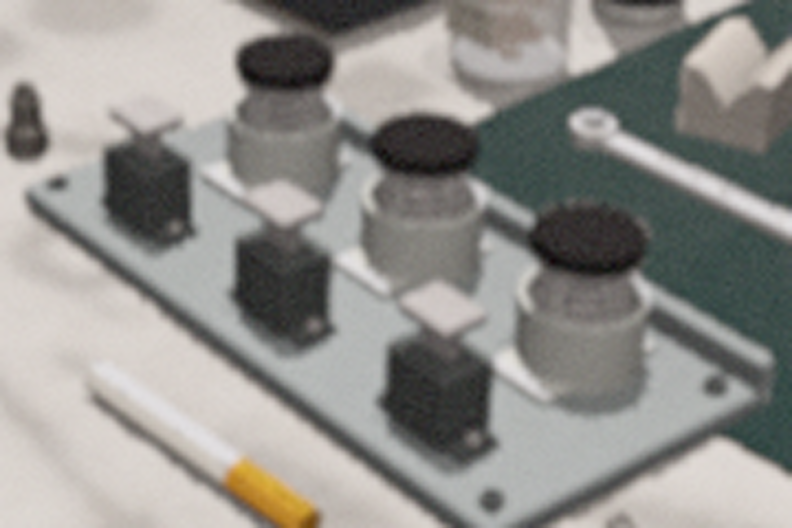

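```bash
cat >h.py <<'E'
import numpy as np,cv2
from cell import arm
from scipy.optimize import least_squares
from scipy.spatial.transform import Rotation as R
def proj(n,P):
    c=arm.camera_params(n); return cv2.projectPoints(np.array(P,float),c["rvec"],c["tvec"],c["K"],c["dist"])[0][:,0]
def pts(p):
    c,s=np.cos(p[2]),np.sin(p[2])
    return np.array([[p[0]+c*x-s*y,p[1]+s*x+c*y,z] for x,z in((.028,.072),(-.047,.066)) for y in(.095,0,-.095)])
def tool(s,d): # world delta -> tool axes
    return R.from_rotvec(s["tcp_rot"]).inv().apply(d)
E
python3 - <<'E'
from h import *
T=(np.array([(169,144),(396,149),(625,157),(161,324),(389,330),(620,337)])+.5)/5.5-.5+[215,180]
S=(np.array([(285,58),(427,140),(590,235),(145,115),(283,204),(441,307)])+.5)/4.4-.5+[210,180]
for mode in(("top",),("scene",),("top","scene")):
    f=lambda p:np.concatenate([(proj(n,pts(p))-{"top":T,"scene":S}[n]).ravel() for n in mode])
    r=least_squares(f,[.5,0,0]); print(mode,r.x.round(4),np.abs(r.fun).max().round(2))
print(pts(r.x).round(4)); print(r.fun.round(1).reshape(-1,2).tolist())
s=arm.read_state(); M=R.from_rotvec(s["tcp_rot"]).as_matrix(); print(M.round(4))
for P in pts(r.x): print(np.round(np.r_[tool(s,P-s["ee_pos"]),np.hypot(*P[:2])],4))
Y=np.array([[np.cos(r.x[2]),-np.sin(r.x[2]),0],[np.sin(r.x[2]),np.cos(r.x[2]),0],[0,0,1]])
for name,X in(("jaw along rail x",Y@np.diag([1,-1,-1.])),("jaw along y",Y@np.array([[0,1,0],[1,0,0],[0,0,-1.]])),("jaw -y",Y@np.array([[0,-1,0],[-1,0,0],[0,0,-1.]]))):
    print(name,np.degrees(R.from_matrix(M.T@X).as_rotvec()).round(2)/5)
E
```

```text
('top',) [ 0.5886 -0.001  -0.0517] 0.43
('scene',) [ 0.5859 -0.0043 -0.0548] 0.94
('top', 'scene') [ 0.5878 -0.002  -0.0532] 1.29
[[ 6.209e-01  9.130e-02  7.200e-02]
 [ 6.158e-01 -3.500e-03  7.200e-02]
 [ 6.108e-01 -9.840e-02  7.200e-02]
 [ 5.460e-01  9.530e-02  6.600e-02]
 [ 5.409e-01  5.000e-04  6.600e-02]
 [ 5.359e-01 -9.440e-02  6.600e-02]]
[[0.0, -0.0], [0.4, 0.3], [0.6, 0.2], [0.4, 0.2], [0.7, 0.5], [0.6, 0.6], [0.0, -1.3], [-0.2, -1.3], [-0.2, -1.3], [0.2, -0.8], [-0.1, -0.6], [0.2, -0.1]]
[[ 3.901e-01 -9.208e-01 -7.000e-04]
 [-9.208e-01 -3.901e-01  1.900e-03]
 [-2.100e-03 -1.000e-04 -1.000e+00]]
[-0.5159 -0.6072  0.1348  0.6275]
[-0.4305 -0.5656  0.1346  0.6158]
[-0.3451 -0.5239  0.1344  0.6186]
[-0.5488 -0.5398  0.1409  0.5542]
[-0.4634 -0.4982  0.1407  0.5409]
[-0.378  -0.4565  0.1405  0.5441]
jaw along rail x [ -0.014   0.02  -12.798]
jaw along y [-3.2000e-02  6.0000e-03 -3.0798e+01]
jaw -y [4.000e-03 2.400e-02 5.202e+00]
```

Call:
apply_moves --series '[{"travel":[-0.04,-0.047,0.005],"dr":[0,0,0.5],"gripper":1},{"travel":[-0.08,-0.094,0.01],"dr":[0,0,1.0],"gripper":1},{"travel":[-0.12,-0.141,0.015],"dr":[0,0,1.6],"gripper":1},{"travel":[-0.16,-0.188,0.02],"dr":[0,0,2.1],"gripper":1},{"travel":[-0.2,-0.235,0.02],"dr":[0,0,2.6],"gripper":1},{"travel":[-0.24,-0.282,0.02],"dr":[0,0,3.2],"gripper":1},{"travel":[-0.26,-0.305,0.02],"dr":[0,0,4],"gripper":1},{"travel":[-0.26,-0.305,0.02],"dr":[0,0,5.2],"gripper":1},{"travel":[-0.26,-0.305,0.02],"dr":[0,0,5.2],"gripper":1},{"travel":[-0.26,-0.305,0.02],"dr":[0,0,5.2],"gripper":1}]'

```text
time: 0.93
ee_pos: [0.4434, -0.2596, 0.1864]
tcp_rot: [-2.162, 2.278, 0.002]
force: [1.0, -0.4, 0.2]
grip_width: 0.267
```

```bash
python3 - <<'E'
from h import *
s=arm.read_state(); print(s["time"],s["joints"].round(3),s["ee_pos"].round(4),s["force"].round(2),s["grip_width"])
print(R.from_rotvec(s["tcp_rot"]).as_matrix().round(4)); print(tool(s,pts([.5878,-.002,-.0532])-s["ee_pos"]).round(4))
E
```

```text
0.9333 [-5.790e-01 -2.800e-02  1.967e+00  1.000e-03  1.204e+00  1.043e+00] [ 0.4434 -0.2596  0.1864] [ 1.02 -0.39  0.17] 0.2670607141341049
[[-5.190e-02 -9.987e-01 -2.000e-04]
 [-9.987e-01  5.190e-02  1.600e-03]
 [-1.600e-03  3.000e-04 -1.000e+00]]
[[-0.3595 -0.159   0.1149]
 [-0.2645 -0.1589  0.1148]
 [-0.1695 -0.1588  0.1146]
 [-0.3596 -0.084   0.121 ]
 [-0.2646 -0.0839  0.1208]
 [-0.1696 -0.0838  0.1207]]
```

Call:
apply_moves --series '[{"travel":[-0.036,-0.016,0.0],"dr":[0,0,0],"gripper":1},{"travel":[-0.072,-0.032,0.0],"dr":[0,0,0],"gripper":1},{"travel":[-0.108,-0.048,0.01],"dr":[0,0,0],"gripper":1},{"travel":[-0.144,-0.064,0.02],"dr":[0,0,0],"gripper":1},{"travel":[-0.18,-0.08,0.03],"dr":[0,0,0],"gripper":1},{"travel":[-0.216,-0.096,0.04],"dr":[0,0,0],"gripper":1},{"travel":[-0.252,-0.112,0.05],"dr":[0,0,0],"gripper":1},{"travel":[-0.288,-0.128,0.06],"dr":[0,0,0],"gripper":1},{"travel":[-0.324,-0.144,0.07],"dr":[0,0,0],"gripper":1},{"travel":[-0.36,-0.159,0.07],"dr":[0,0,0],"gripper":1}]'

```text
time: 1.77
ee_pos: [0.619, 0.0897, 0.1137]
tcp_rot: [2.159, -2.276, -0.005]
force: [0.6, -0.5, 0.4]
grip_width: 0.005
```

```bash
python3 - <<'E'
from h import *
s=arm.read_state(); print(s["time"],s["ee_pos"].round(4),s["force"].round(2),s["grip_width"])
print(tool(s,pts([.5878,-.002,-.0532])-s["ee_pos"]).round(4))
w=arm.capture("wrist"); t=arm.capture("scene")
cv2.imwrite("pics/w1.png",w[:,:,::-1]); cv2.imwrite("pics/s1.png",cv2.resize(t[150:310,190:400,::-1],None,fx=3.7,fy=3.7,interpolation=cv2.INTER_CUBIC))
E
```

```text
1.7667 [0.619  0.0897 0.1137] [ 0.59 -0.53  0.35] 0.004793948715911234
[[-0.0018 -0.0019  0.0417]
 [ 0.0932 -0.0018  0.0418]
 [ 0.1882 -0.0018  0.0419]
 [-0.0018  0.0731  0.0481]
 [ 0.0932  0.0731  0.0482]
 [ 0.1882  0.0732  0.0482]]
```

View pics/w1.png

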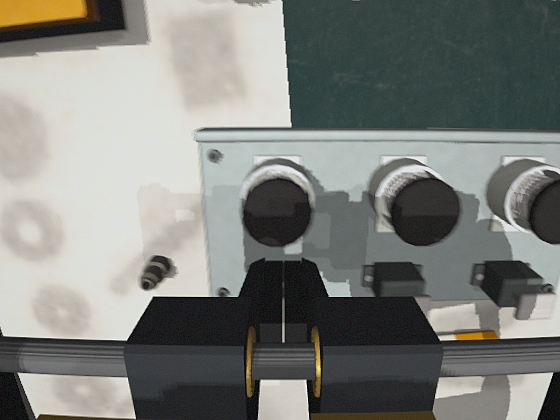

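View pics/s1.png

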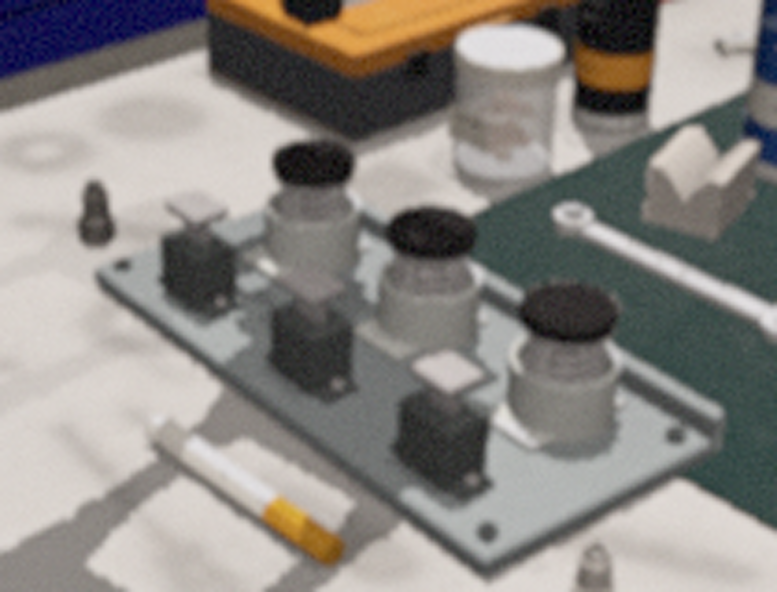

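```bash
python3 - <<'E'
from h import *
s=arm.read_state(); print(s["time"],s["ee_pos"].round(4))
P=pts([.5878,-.002,-.0532])
for p in (s["ee_pos"],P[0]): print((proj("scene",[p])-[190,150])*3.7)
c=arm.camera_params("wrist"); T=np.eye(4); T[:3,:3]=R.from_rotvec(s["tcp_rot"]).as_matrix(); T[:3,3]=s["ee_pos"]
W=np.linalg.inv(T@c["mount"])
q=np.vstack([s["ee_pos"],P]); print(cv2.projectPoints(q,cv2.Rodrigues(W[:3,:3])[0],W[:3,3],c["K"],c["dist"])[0][:,0].round(1))
cv2.imwrite("pics/s2.png",arm.capture("scene")[:,:,::-1])
E
```

```text
1.8667 [0.6217 0.0929 0.1157]
[[312.62146942  76.45835932]]
[[312.14858828 153.65115065]]
[[284.3 248.9]
 [286.5 221.1]
 [434.7 221.5]
 [572.3 221.5]
 [285.7 316.4]
 [417.2 315.8]
 [541.1 313.2]]
```

View pics/s2.png

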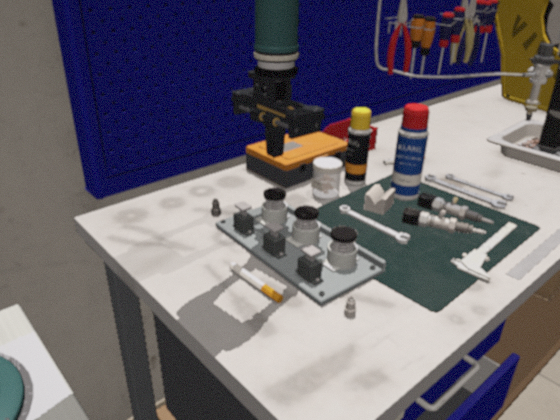

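```bash
python3 - <<'E'
from h import *
a=cv2.imread("pics/w1.png")[180:360,180:400]; a=cv2.convertScaleAbs(a,alpha=2.2,beta=20)
b=cv2.imread("pics/s2.png")[80:220,220:340]; b=cv2.convertScaleAbs(b,alpha=2,beta=20)
b=cv2.resize(b,None,fx=4.2,fy=4.2,interpolation=cv2.INTER_CUBIC)
cv2.imwrite("pics/w2.png",cv2.resize(a,None,fx=3,fy=3)); cv2.imwrite("pics/s3.png",b)
E
```

```text
(no output)
```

View pics/w2.png

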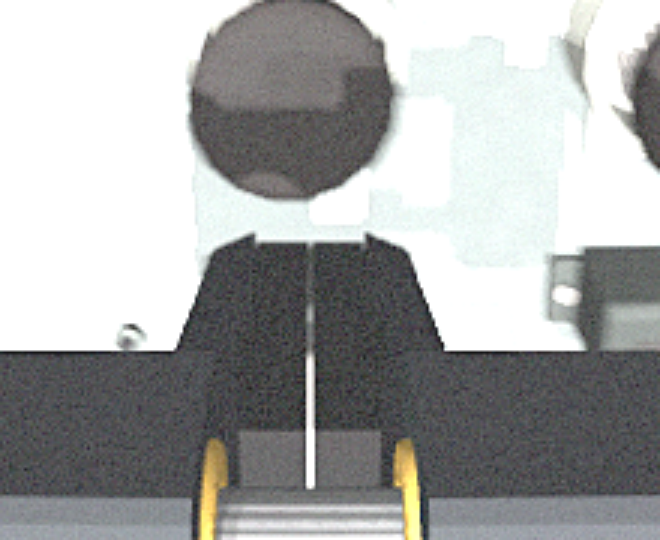

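View pics/s3.png

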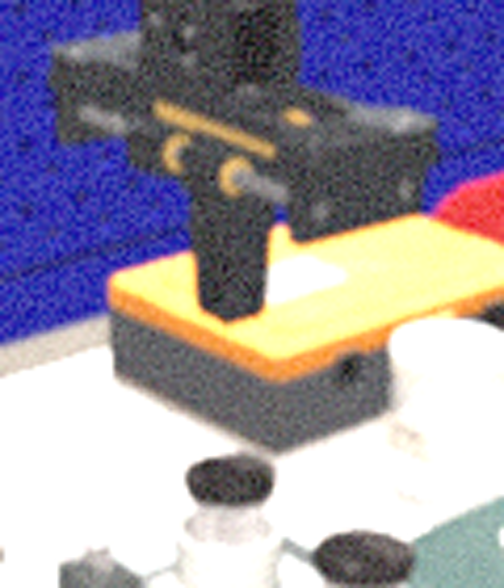

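```bash
python3 - <<'E'
from h import *
c=arm.camera_params("wrist"); W=np.linalg.inv(c["mount"])
s=arm.read_state(); M=R.from_rotvec(s["tcp_rot"]).as_matrix()
print(s["ee_pos"])
for y in(0,-.009):
  for z in(0,-.01,-.02,-.03,-.04):
    print(y,z,cv2.projectPoints(np.array([[0,y,z]]),cv2.Rodrigues(W[:3,:3])[0],W[:3,3],c["K"],c["dist"])[0].ravel().round(1),proj("scene",[s["ee_pos"]+M@[0,y,z]]).round(1))
E
```

```text
[0.62078053 0.09040682 0.11589406]Traceback (most recent call last):
  File "<stdin>", line 7, in <module>
cv2.error: OpenCV(4.12.0) /io/opencv/modules/calib3d/src/calibration_base.cpp:1490: error: (-215:Assertion failed) npoints >= 0 && (depth == CV_32F || depth == CV_64F) in function 'projectPoints'
```

```bash
python3 - <<'E'
from h import *
c=arm.camera_params("wrist"); W=np.linalg.inv(c["mount"])
s=arm.read_state(); M=R.from_rotvec(s["tcp_rot"]).as_matrix()
for y in(0,-.009):
  for z in(0,-.01,-.02,-.03,-.04):
    print(y,z,cv2.projectPoints(np.array([[0.,y,z]]),cv2.Rodrigues(W[:3,:3])[0],W[:3,3],c["K"],c["dist"])[0].ravel().round(1),proj("scene",[s["ee_pos"]+M@[0,y,z]]).round(1))
E
```

```text
0 0 [284.3 248.9] [[275.  171.1]]
0 -0.01 [284.4 257.4] [[275.  166.3]]
0 -0.02 [284.5 266.7] [[275.1 161.4]]
0 -0.03 [284.6 277.1] [[275.2 156.5]]
0 -0.04 [284.7 288.7] [[275.3 151.5]]
-0.009 0 [284.3 232.9] [[278.7 170. ]]
-0.009 -0.01 [284.4 240.7] [[278.7 165.1]]
-0.009 -0.02 [284.5 249.3] [[278.8 160.3]]
-0.009 -0.03 [284.6 258.9] [[278.9 155.4]]
-0.009 -0.04 [284.7 269.7] [[279.  150.4]]
```

Both cameras put the fingertip about 31 mm short of the reported TCP. So I expect contact near TCP z = 0.041, and I'll come down in stages watching the force.

Call:
apply_moves --series '[{"travel":[0,0,0.007],"dr":[0,0,0],"gripper":1},{"travel":[0,0,0.014],"dr":[0,0,0],"gripper":1},{"travel":[0,0,0.021],"dr":[0,0,0],"gripper":1},{"travel":[0,0,0.028],"dr":[0,0,0],"gripper":1},{"travel":[0,0,0.034],"dr":[0,0,0],"gripper":1},{"travel":[0,0,0.038],"dr":[0,0,0],"gripper":1},{"travel":[0,0,0.038],"dr":[0,0,0],"gripper":1},{"travel":[0,0,0.038],"dr":[0,0,0],"gripper":1},{"travel":[0,0,0.038],"dr":[0,0,0],"gripper":1},{"travel":[0,0,0.038],"dr":[0,0,0],"gripper":1}]'

```text
time: 2.75
ee_pos: [0.6211, 0.088, 0.0795]
tcp_rot: [-2.161, 2.279, -0.001]
force: [-0.0, 0.1, 0.1]
grip_width: 0.007
```

```bash
cat >>h.py <<'E'
def look(k):
    s=arm.read_state(); a=arm.capture("wrist"); b=arm.capture("scene"); s2=arm.read_state()
    for q in(s,s2): print(round(q["time"],2),q["ee_pos"].round(4),q["force"].round(2),q["tau"].round(2))
    print(tool(s2,pts([.5878,-.002,-.0532])-s2["ee_pos"]).round(4).tolist())
    a=cv2.resize(cv2.convertScaleAbs(a[170:350,150:430,::-1],alpha=1.6,beta=15),(400,257)); b=cv2.resize(b[130:300,200:390,::-1],(400,358),interpolation=cv2.INTER_CUBIC)
    cv2.imwrite(f"pics/{k}.png",np.hstack([cv2.copyMakeBorder(a,0,101,0,0,0),b]))
E
python3 -c "
from h import *
look('d1')"
```

```text
2.75 [0.6211 0.088  0.0795] [-0.03  0.14  0.06] [ -0.06 -47.23 -31.93  -0.    -0.07  -0.  ]
2.85 [0.621  0.0881 0.0795] [ 0.19 -0.06 -0.92] [-4.000e-02 -4.737e+01 -3.206e+01  0.000e+00 -8.000e-02 -0.000e+00]
[[-0.0033, 0.0004, 0.0075], [0.0917, 0.0004, 0.0074], [0.1867, 0.0005, 0.0074], [-0.0033, 0.0754, 0.0134], [0.0917, 0.0754, 0.0134], [0.1867, 0.0755, 0.0134]]
```

View pics/d1.png

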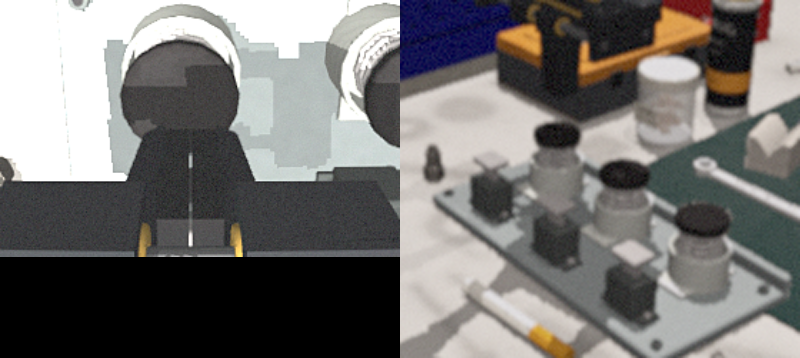

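Call:
apply_moves --series '[{"travel":[-0.001,0,0.008],"dr":[0,0,0],"gripper":1},{"travel":[-0.002,0,0.014],"dr":[0,0,0],"gripper":1},{"travel":[-0.003,0,0.02],"dr":[0,0,0],"gripper":1},{"travel":[-0.003,0,0.025],"dr":[0,0,0],"gripper":1},{"travel":[-0.003,0,0.029],"dr":[0,0,0],"gripper":1},{"travel":[-0.003,0,0.032],"dr":[0,0,0],"gripper":1},{"travel":[-0.003,0,0.032],"dr":[0,0,0],"gripper":1},{"travel":[-0.003,0,0.032],"dr":[0,0,0],"gripper":1},{"travel":[-0.003,0,0.032],"dr":[0,0,0],"gripper":1},{"travel":[-0.003,0,0.032],"dr":[0,0,0],"gripper":1}]'

```text
time: 3.68
ee_pos: [0.6211, 0.091, 0.0473]
tcp_rot: [-2.161, 2.279, -0.001]
force: [-0.4, 0.8, 0.3]
grip_width: 0.008
```

```bash
python3 -c "
from h import *
look('d2')"
```

```text
3.68 [0.6211 0.091  0.0473] [-0.41  0.76  0.26] [ 1.000e-02 -4.804e+01 -3.085e+01  0.000e+00 -7.000e-02 -0.000e+00]
3.78 [0.6211 0.091  0.0474] [ 0.68  0.57 -0.41] [  0.   -48.16 -30.95   0.    -0.08   0.  ]
[[-0.0004, 0.0003, -0.0246], [0.0946, 0.0003, -0.0246], [0.1896, 0.0003, -0.0247], [-0.0004, 0.0753, -0.0187], [0.0946, 0.0753, -0.0187], [0.1896, 0.0753, -0.0187]]
```

View pics/d2.png

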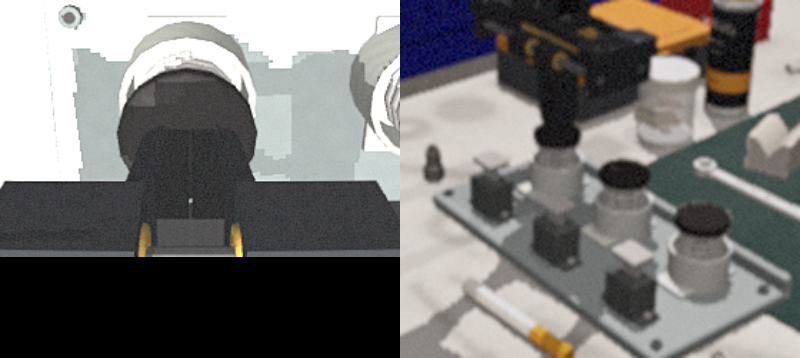

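Call:
apply_moves --series '[{"travel":[0,0,0.003],"dr":[0,0,0],"gripper":1},{"travel":[0,0,0.006],"dr":[0,0,0],"gripper":1},{"travel":[0,0,0.008],"dr":[0,0,0],"gripper":1},{"travel":[0,0,0.009],"dr":[0,0,0],"gripper":1},{"travel":[0,0,0.01],"dr":[0,0,0],"gripper":1},{"travel":[0,0,0.011],"dr":[0,0,0],"gripper":1},{"travel":[0,0,0.011],"dr":[0,0,0],"gripper":1},{"travel":[0,0,0.011],"dr":[0,0,0],"gripper":1},{"travel":[0,0,0.011],"dr":[0,0,0],"gripper":1},{"travel":[0,0,0.011],"dr":[0,0,0],"gripper":1}]'

```text
time: 4.62
ee_pos: [0.6209, 0.091, 0.0362]
tcp_rot: [-2.162, 2.279, -0.0]
force: [-0.4, 0.2, 3.3]
grip_width: 0.007
```

```bash
cat >>h.py <<'E'
def feel(n=6):
    F=[];Z=[]
    for i in range(n): s=arm.read_state(); F.append(s["force"]); Z.append(s["ee_pos"]); arm.capture("scene")
    print(round(s["time"],2),"z",np.mean(Z,0).round(4),"F",np.mean(F,0).round(2),"sd",np.std(F,0).round(2))
E
python3 -c "
from h import *
feel()"
```

```text
4.87 z [0.6209 0.091  0.0361] F [-0.49  0.05  3.78] sd [0.39 0.61 0.41]
```

Call:
apply_moves --series '[{"travel":[0,0,0.001],"dr":[0,0,0],"gripper":1},{"travel":[0,0,0.002],"dr":[0,0,0],"gripper":1},{"travel":[0,0,0.003],"dr":[0,0,0],"gripper":1},{"travel":[0,0,0.004],"dr":[0,0,0],"gripper":1},{"travel":[0,0,0.004],"dr":[0,0,0],"gripper":1},{"travel":[0,0,0.004],"dr":[0,0,0],"gripper":1},{"travel":[0,0,0.004],"dr":[0,0,0],"gripper":1},{"travel":[0,0,0.004],"dr":[0,0,0],"gripper":1},{"travel":[0,0,0.004],"dr":[0,0,0],"gripper":1},{"travel":[0,0,0.004],"dr":[0,0,0],"gripper":1}]'

```text
time: 5.75
ee_pos: [0.621, 0.091, 0.0323]
tcp_rot: [-2.162, 2.279, -0.0]
force: [-1.2, -0.1, 6.4]
grip_width: 0.003
```

```bash
python3 -c "
from h import *
feel();look('d3')"
```

```text
6.0 z [0.621  0.091  0.0323] F [-1.09 -0.1   6.74] sd [0.52 0.64 0.58]
6.05 [0.6209 0.091  0.0323] [-0.71 -0.7   7.33] [  0.1  -44.8  -28.24   0.06  -0.47   0.  ]
6.15 [0.621  0.091  0.0323] [-0.67 -1.35  6.61] [  0.1  -44.8  -28.24   0.06  -0.47   0.  ]
[[-0.0004, 0.0001, -0.0397], [0.0946, 0.0002, -0.0397], [0.1896, 0.0002, -0.0397], [-0.0004, 0.0751, -0.0337], [0.0946, 0.0752, -0.0337], [0.1896, 0.0752, -0.0337]]
```

View pics/d3.png

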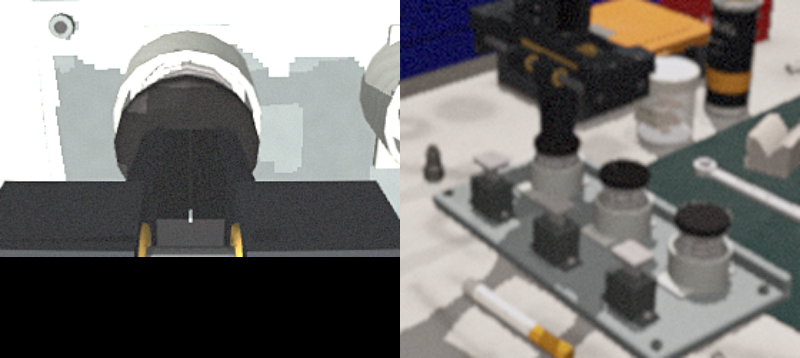

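Call:
apply_moves --series '[{"travel":[0,0,0.001],"dr":[0,0,0],"gripper":1},{"travel":[0,0,0.002],"dr":[0,0,0],"gripper":1},{"travel":[0,0,0.002],"dr":[0,0,0],"gripper":1},{"travel":[0,0,0.002],"dr":[0,0,0],"gripper":1},{"travel":[0,0,0.002],"dr":[0,0,0],"gripper":1},{"travel":[0,0,0.002],"dr":[0,0,0],"gripper":1},{"travel":[0,0,0.002],"dr":[0,0,0],"gripper":1},{"travel":[0,0,0.002],"dr":[0,0,0],"gripper":1},{"travel":[0,0,0.002],"dr":[0,0,0],"gripper":1},{"travel":[0,0,0.002],"dr":[0,0,0],"gripper":1}]'

```text
time: 6.98
ee_pos: [0.621, 0.091, 0.0306]
tcp_rot: [-2.162, 2.279, -0.0]
force: [-0.7, 0.2, 7.7]
grip_width: 0.002
```

Call:
apply_moves --series '[{"travel":[0,0,-0.01],"dr":[0,0,0],"gripper":1},{"travel":[0,0,-0.025],"dr":[0,0,0],"gripper":1},{"travel":[0,0,-0.032],"dr":[0,0,0],"gripper":1},{"travel":[0.01,0,-0.035],"dr":[0,0,0],"gripper":1},{"travel":[0.035,0,-0.035],"dr":[0,0,0],"gripper":1},{"travel":[0.06,0,-0.035],"dr":[0,0,0],"gripper":1},{"travel":[0.085,0,-0.035],"dr":[0,0,0],"gripper":1},{"travel":[0.095,0,-0.035],"dr":[0,0,0],"gripper":1},{"travel":[0.095,0,-0.035],"dr":[0,0,0],"gripper":1},{"travel":[0.095,0,-0.035],"dr":[0,0,0],"gripper":1}]'

```text
time: 7.82
ee_pos: [0.6152, -0.0042, 0.0644]
tcp_rot: [2.16, -2.281, -0.002]
force: [0.4, 0.0, -0.4]
grip_width: 0.003
```

```bash
python3 -c "
from h import *
look('m1')"
```

```text
7.82 [ 0.6152 -0.0042  0.0644] [ 0.39  0.03 -0.39] [-9.200e-01 -4.665e+01 -3.140e+01 -9.000e-02 -7.000e-02 -3.000e-02]
7.92 [ 0.6155 -0.0031  0.0646] [0.78 0.64 0.7 ] [-5.900e-01 -4.662e+01 -3.141e+01 -2.000e-02 -7.000e-02  0.000e+00]
[[-0.0946, -0.0003, -0.0074], [0.0004, -0.0003, -0.0074], [0.0954, -0.0002, -0.0075], [-0.0946, 0.0747, -0.0013], [0.0004, 0.0747, -0.0014], [0.0954, 0.0748, -0.0014]]
```

View pics/m1.png

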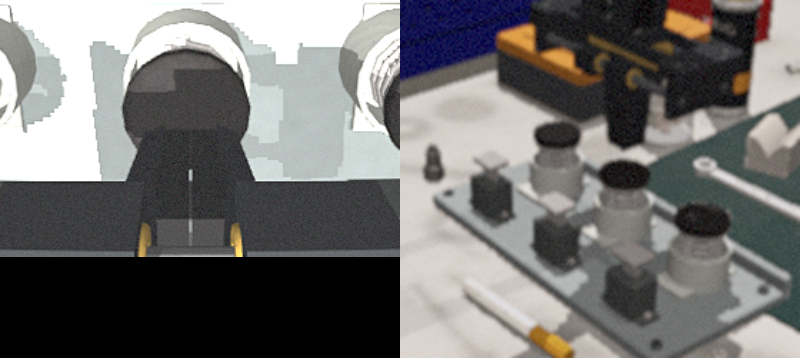

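Left pad read 7.7 N at 10 mm, so it is the middle-strength one, and it sprang back. The tip is now centred above the middle pad and tags are up. Now I press to TCP z ≈ 0.0305 (10 mm).

Call:
apply_moves --series '[{"travel":[0,0,0.008],"dr":[0,0,0],"gripper":1},{"travel":[0,0,0.016],"dr":[0,0,0],"gripper":1},{"travel":[0,0,0.022],"dr":[0,0,0],"gripper":1},{"travel":[0,0,0.025],"dr":[0,0,0],"gripper":1},{"travel":[0,0,0.028],"dr":[0,0,0],"gripper":1},{"travel":[0,0,0.031],"dr":[0,0,0],"gripper":1},{"travel":[0,0,0.034],"dr":[0,0,0],"gripper":1},{"travel":[0,0,0.034],"dr":[0,0,0],"gripper":1},{"travel":[0,0,0.034],"dr":[0,0,0],"gripper":1},{"travel":[0,0,0.034],"dr":[0,0,0],"gripper":1}]'

```text
time: 8.75
ee_pos: [0.615, -0.0031, 0.0321]
tcp_rot: [2.161, -2.279, -0.003]
force: [-5.4, 2.9, 9.1]
grip_width: 0.006
```

```bash
python3 -c "
from h import *
feel()"
```

```text
9.0 z [ 0.615  -0.0031  0.0321] F [-5.67  2.81  9.96] sd [0.39 0.33 0.74]
```

Call:
apply_moves --series '[{"travel":[0,0,-0.01],"dr":[0,0,0],"gripper":1},{"travel":[0,0,-0.025],"dr":[0,0,0],"gripper":1},{"travel":[0,0,-0.032],"dr":[0,0,0],"gripper":1},{"travel":[0.01,0,-0.034],"dr":[0,0,0],"gripper":1},{"travel":[0.035,0,-0.034],"dr":[0,0,0],"gripper":1},{"travel":[0.06,0,-0.034],"dr":[0,0,0],"gripper":1},{"travel":[0.085,0,-0.034],"dr":[0,0,0],"gripper":1},{"travel":[0.095,0,-0.034],"dr":[0,0,0],"gripper":1},{"travel":[0.095,0,-0.034],"dr":[0,0,0],"gripper":1},{"travel":[0.095,0,-0.034],"dr":[0,0,0],"gripper":1}]'

```text
time: 9.88
ee_pos: [0.6103, -0.0991, 0.0643]
tcp_rot: [2.16, -2.281, -0.002]
force: [0.9, -0.3, 0.4]
grip_width: 0.005
```

```bash
python3 -c "
from h import *
look('r1')"
```

```text
9.88 [ 0.6103 -0.0991  0.0643] [ 0.86 -0.32  0.43] [-9.400e-01 -4.693e+01 -3.163e+01 -8.000e-02 -9.000e-02 -3.000e-02]
9.98 [ 0.6105 -0.098   0.0645] [-0.33 -0.88 -0.49] [-6.000e-01 -4.688e+01 -3.154e+01 -1.000e-02 -8.000e-02  0.000e+00]
[[-0.1896, -0.0003, -0.0074], [-0.0946, -0.0003, -0.0074], [0.0004, -0.0003, -0.0075], [-0.1896, 0.0747, -0.0013], [-0.0946, 0.0747, -0.0014], [0.0004, 0.0747, -0.0014]]
```

View pics/r1.png

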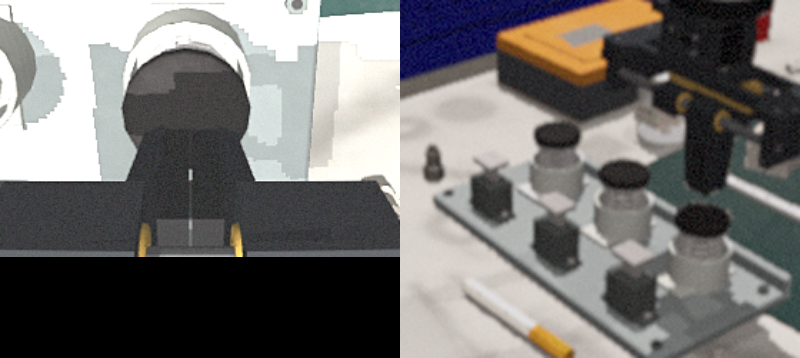

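The middle pad read about 10 N at only ~8.3 mm, because the arm gave under the load; it is clearly the stiffest. 8 mm is short of "about a centimetre", so I'll go back and press it fully before the right one.

Call:
apply_moves --series '[{"travel":[-0.025,0,0],"dr":[0,0,0],"gripper":1},{"travel":[-0.05,0,0],"dr":[0,0,0],"gripper":1},{"travel":[-0.075,0,0],"dr":[0,0,0],"gripper":1},{"travel":[-0.095,0,0],"dr":[0,0,0],"gripper":1},{"travel":[-0.095,0,0],"dr":[0,0,0],"gripper":1},{"travel":[-0.095,0,0],"dr":[0,0,0],"gripper":1},{"travel":[-0.095,0,0.006],"dr":[0,0,0],"gripper":1},{"travel":[-0.095,0,0.012],"dr":[0,0,0],"gripper":1},{"travel":[-0.095,0,0.018],"dr":[0,0,0],"gripper":1},{"travel":[-0.095,0,0.018],"dr":[0,0,0],"gripper":1}]'

```text
time: 10.82
ee_pos: [0.614, -0.0046, 0.0447]
tcp_rot: [2.159, -2.279, -0.004]
force: [0.6, -0.4, -0.3]
grip_width: 0.007
```

Call:
apply_moves --series '[{"travel":[0,0,0.003],"dr":[0,0,0],"gripper":1},{"travel":[0,0,0.006],"dr":[0,0,0],"gripper":1},{"travel":[0,0,0.009],"dr":[0,0,0],"gripper":1},{"travel":[0,0,0.011],"dr":[0,0,0],"gripper":1},{"travel":[0,0,0.013],"dr":[0,0,0],"gripper":1},{"travel":[0,0,0.015],"dr":[0,0,0],"gripper":1},{"travel":[0,0,0.017],"dr":[0,0,0],"gripper":1},{"travel":[0,0,0.018],"dr":[0,0,0],"gripper":1},{"travel":[0,0,0.018],"dr":[0,0,0],"gripper":1},{"travel":[0,0,0.018],"dr":[0,0,0],"gripper":1}]'

```text
time: 11.65
ee_pos: [0.616, -0.0045, 0.0309]
tcp_rot: [2.162, -2.279, 0.001]
force: [-5.0, -1.8, 11.7]
grip_width: 0.005
```

```bash
python3 -c "
from h import *
feel()"
```

```text
11.9 z [ 0.616  -0.0045  0.031 ] F [-5.   -1.83 11.8 ] sd [0.42 0.36 0.29]
```

Call:
apply_moves --series '[{"travel":[0,0,-0.01],"dr":[0,0,0],"gripper":1},{"travel":[0,0,-0.025],"dr":[0,0,0],"gripper":1},{"travel":[0,0,-0.034],"dr":[0,0,0],"gripper":1},{"travel":[0.01,0,-0.036],"dr":[0,0,0],"gripper":1},{"travel":[0.035,0,-0.036],"dr":[0,0,0],"gripper":1},{"travel":[0.06,0,-0.036],"dr":[0,0,0],"gripper":1},{"travel":[0.085,0,-0.036],"dr":[0,0,0],"gripper":1},{"travel":[0.095,0,-0.036],"dr":[0,0,0],"gripper":1},{"travel":[0.095,0,-0.036],"dr":[0,0,0],"gripper":1},{"travel":[0.095,0,-0.036],"dr":[0,0,0],"gripper":1}]'

```text
time: 12.78
ee_pos: [0.6103, -0.099, 0.0644]
tcp_rot: [-2.16, 2.281, 0.002]
force: [-0.1, 0.9, 0.2]
grip_width: 0.0
```

```bash
python3 -c "
from h import *
look('r2')"
```

```text
12.78 [ 0.6103 -0.099   0.0644] [-0.13  0.87  0.16] [-9.400e-01 -4.694e+01 -3.163e+01 -8.000e-02 -9.000e-02 -3.000e-02]
12.88 [ 0.6105 -0.0979  0.0645] [0.9  0.68 0.29] [-5.900e-01 -4.689e+01 -3.154e+01 -1.000e-02 -8.000e-02  0.000e+00]
[[-0.1895, -0.0004, -0.0074], [-0.0945, -0.0003, -0.0074], [0.0005, -0.0003, -0.0075], [-0.1896, 0.0746, -0.0013], [-0.0946, 0.0747, -0.0014], [0.0004, 0.0747, -0.0014]]
```

Right pad next; if it is the soft one, little load is expected.

Call:
apply_moves --series '[{"travel":[0,0,0.008],"dr":[0,0,0],"gripper":1},{"travel":[0,0,0.016],"dr":[0,0,0],"gripper":1},{"travel":[0,0,0.022],"dr":[0,0,0],"gripper":1},{"travel":[0,0,0.025],"dr":[0,0,0],"gripper":1},{"travel":[0,0,0.028],"dr":[0,0,0],"gripper":1},{"travel":[0,0,0.031],"dr":[0,0,0],"gripper":1},{"travel":[0,0,0.033],"dr":[0,0,0],"gripper":1},{"travel":[0,0,0.034],"dr":[0,0,0],"gripper":1},{"travel":[0,0,0.034],"dr":[0,0,0],"gripper":1},{"travel":[0,0,0.034],"dr":[0,0,0],"gripper":1}]'

```text
time: 13.72
ee_pos: [0.6108, -0.0987, 0.0313]
tcp_rot: [-2.162, 2.279, -0.0]
force: [-2.8, 1.3, 4.2]
grip_width: 0.006
```

```bash
python3 -c "
from h import *
feel()"
```

```text
13.97 z [ 0.6109 -0.0988  0.0313] F [-2.15  1.94  3.94] sd [0.56 0.47 0.39]
```

Right is the softest (3.9 N at ~9.5 mm; left ~7.7 N, middle ~11.8 N). Lift and move over the right tag.

Call:
apply_moves --series '[{"travel":[0,0,-0.01],"dr":[0,0,0],"gripper":1},{"travel":[0,0,-0.025],"dr":[0,0,0],"gripper":1},{"travel":[0,0,-0.034],"dr":[0,0,0],"gripper":1},{"travel":[0,0.01,-0.034],"dr":[0,0,0],"gripper":1},{"travel":[0,0.03,-0.034],"dr":[0,0,0],"gripper":1},{"travel":[0,0.05,-0.034],"dr":[0,0,0],"gripper":1},{"travel":[0,0.07,-0.034],"dr":[0,0,0],"gripper":1},{"travel":[0,0.075,-0.034],"dr":[0,0,0],"gripper":1},{"travel":[0,0.075,-0.034],"dr":[0,0,0],"gripper":1},{"travel":[0,0.075,-0.034],"dr":[0,0,0],"gripper":1}]'

```text
time: 14.85
ee_pos: [0.5362, -0.095, 0.0651]
tcp_rot: [-2.161, 2.279, -0.002]
force: [0.2, -0.3, 1.2]
grip_width: 0.005
```

```bash
python3 -c "
from h import *
look('t1')"
```

```text
14.85 [ 0.5362 -0.095   0.0651] [ 0.25 -0.33  1.18] [-5.000e-02 -3.940e+01 -2.992e+01  1.000e-02  5.000e-02 -0.000e+00]
14.95 [ 0.537  -0.0951  0.0653] [-0.27  0.82  0.39] [-4.000e-02 -3.947e+01 -3.046e+01  2.000e-02 -4.000e-02  0.000e+00]
[[-0.1906, -0.0738, -0.0067], [-0.0956, -0.0738, -0.0066], [-0.0006, -0.0738, -0.0066], [-0.1906, 0.0012, -0.0008], [-0.0956, 0.0012, -0.0008], [-0.0006, 0.0012, -0.0007]]
```

View pics/t1.png

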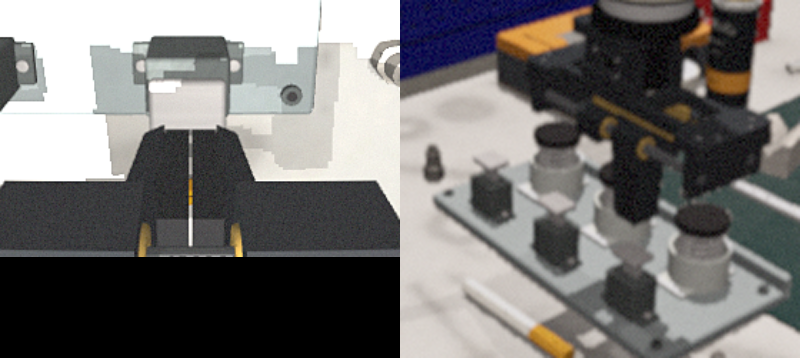

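Call:
apply_moves --series '[{"travel":[0,0.001,0.009],"dr":[0,0,0],"gripper":1},{"travel":[0,0.001,0.018],"dr":[0,0,0],"gripper":1},{"travel":[0,0.001,0.025],"dr":[0,0,0],"gripper":1},{"travel":[0,0.001,0.03],"dr":[0,0,0],"gripper":1},{"travel":[0,0.001,0.033],"dr":[0,0,0],"gripper":1},{"travel":[0,0.001,0.036],"dr":[0,0,0],"gripper":1},{"travel":[0,0.001,0.038],"dr":[0,0,0],"gripper":1},{"travel":[0,0.001,0.038],"dr":[0,0,0],"gripper":1},{"travel":[0,0.001,0.038],"dr":[0,0,0],"gripper":1},{"travel":[0,0.001,0.038],"dr":[0,0,0],"gripper":1}]'

```text
time: 15.78
ee_pos: [0.5353, -0.0949, 0.0271]
tcp_rot: [-2.161, 2.279, -0.001]
force: [0.3, -1.0, -0.1]
grip_width: 0.008
```

```bash
python3 -c "
from h import *
look('t2')"
```

```text
15.78 [ 0.5353 -0.0949  0.0271] [ 0.27 -0.98 -0.11] [ 1.000e-02 -4.008e+01 -2.912e+01  2.000e-02 -7.000e-02 -0.000e+00]
15.88 [ 0.5352 -0.0949  0.0271] [0.45 0.07 0.25] [ 0.000e+00 -4.015e+01 -2.920e+01  2.000e-02 -8.000e-02  0.000e+00]
[[-0.1905, -0.0757, -0.0448], [-0.0955, -0.0757, -0.0448], [-0.0005, -0.0757, -0.0448], [-0.1905, -0.0007, -0.0389], [-0.0955, -0.0007, -0.0389], [-0.0005, -0.0007, -0.0389]]
```

View pics/t2.png

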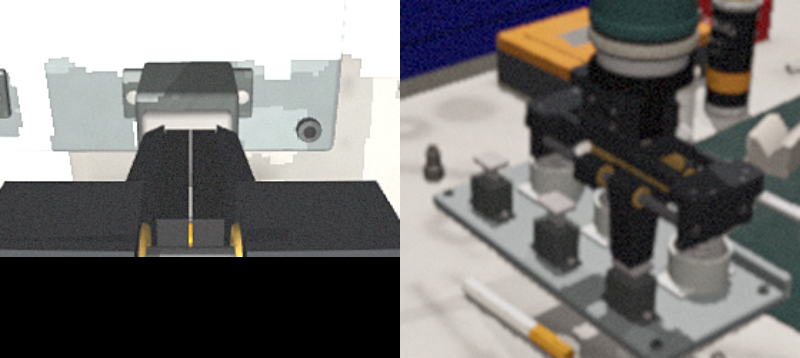

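Call:
apply_moves --series '[{"travel":[0,0,0.001],"dr":[0,0,0],"gripper":1},{"travel":[0,0,0.002],"dr":[0,0,0],"gripper":1},{"travel":[0,0,0.003],"dr":[0,0,0],"gripper":1},{"travel":[0,0,0.004],"dr":[0,0,0],"gripper":1},{"travel":[0,0,0.005],"dr":[0,0,0],"gripper":1},{"travel":[0,0,0.006],"dr":[0,0,0],"gripper":1},{"travel":[0,0,0.007],"dr":[0,0,0],"gripper":1},{"travel":[0,0,0.008],"dr":[0,0,0],"gripper":1},{"travel":[0,0,0.009],"dr":[0,0,0],"gripper":1},{"travel":[0,0,0.009],"dr":[0,0,0],"gripper":1}]'

```text
time: 16.72
ee_pos: [0.5352, -0.0949, 0.0204]
tcp_rot: [2.162, -2.279, 0.0]
force: [-6.2, 1.1, 20.6]
grip_width: 0.005
```

```bash
python3 -c "
from h import *
look('t3')"
```

```text
16.72 [ 0.5352 -0.0949  0.0204] [-6.18  1.09 20.57] [  0.07 -30.94 -25.37   0.14  -2.53   0.  ]
16.82 [ 0.5352 -0.0949  0.0204] [-7.23  0.51 18.91] [  0.05 -31.05 -25.29   0.13  -2.49   0.  ]
[[-0.1906, -0.0756, -0.0516], [-0.0956, -0.0756, -0.0516], [-0.0006, -0.0756, -0.0516], [-0.1906, -0.0006, -0.0457], [-0.0956, -0.0006, -0.0456], [-0.0006, -0.0006, -0.0456]]
```

View pics/t3.png

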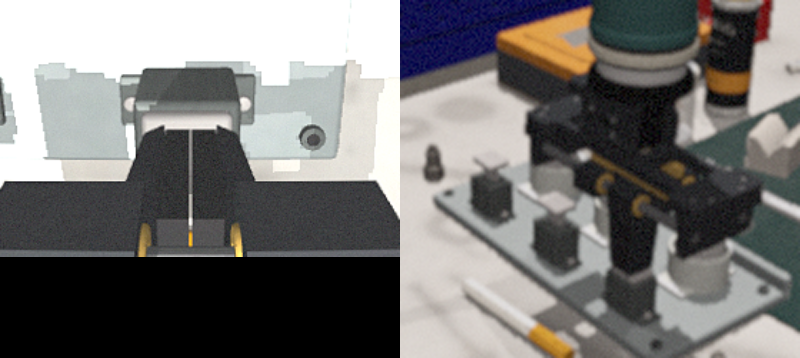

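Hard stop at TCP z = 0.0204 (predicted 0.0205) with 20 N, so the tag is at its bottom. Now back away upward.

Call:
apply_moves --series '[{"travel":[0,0,-0.008],"dr":[0,0,0],"gripper":1},{"travel":[0,0,-0.025],"dr":[0,0,0],"gripper":1},{"travel":[0,0,-0.05],"dr":[0,0,0],"gripper":1},{"travel":[0,0,-0.075],"dr":[0,0,0],"gripper":1},{"travel":[0,0,-0.1],"dr":[0,0,0],"gripper":1},{"travel":[0.03,0,-0.12],"dr":[0,0,0],"gripper":1},{"travel":[0.06,0,-0.13],"dr":[0,0,0],"gripper":1},{"travel":[0.09,0,-0.14],"dr":[0,0,0],"gripper":1},{"travel":[0.12,0,-0.14],"dr":[0,0,0],"gripper":1},{"travel":[0.12,0,-0.14],"dr":[0,0,0],"gripper":1}]'

```text
time: 17.65
ee_pos: [0.5286, -0.2192, 0.1586]
tcp_rot: [2.158, -2.282, 0.005]
force: [-0.2, 0.6, -0.0]
grip_width: 0.005
```

```bash
python3 -c "
from h import *
look('e1')
for i,n in enumerate(('scene','top')): cv2.imwrite('pics/e_%s.png'%n,arm.capture(n)[:,:,::-1])
a=cv2.imread('pics/e_scene.png')[170:310,200:390]; cv2.imwrite('pics/ec.png',cv2.resize(a,None,fx=4.2,fy=4.2,interpolation=cv2.INTER_CUBIC))"
```

```text
17.65 [ 0.5286 -0.2192  0.1586] [-0.24  0.59 -0.04] [-9.000e-01 -4.049e+01 -3.447e+01 -1.600e-01 -4.000e-02 -4.400e-01]
17.75 [ 0.5278 -0.2151  0.1571] [-0.81  0.52  0.07] [ -1.   -40.32 -35.03  -0.1   -0.16  -0.05]
[[-0.3111, -0.076, 0.0853], [-0.2161, -0.0762, 0.0852], [-0.1211, -0.0764, 0.0852], [-0.311, -0.001, 0.0914], [-0.216, -0.0012, 0.0913], [-0.121, -0.0014, 0.0912]]
```

View pics/ec.png

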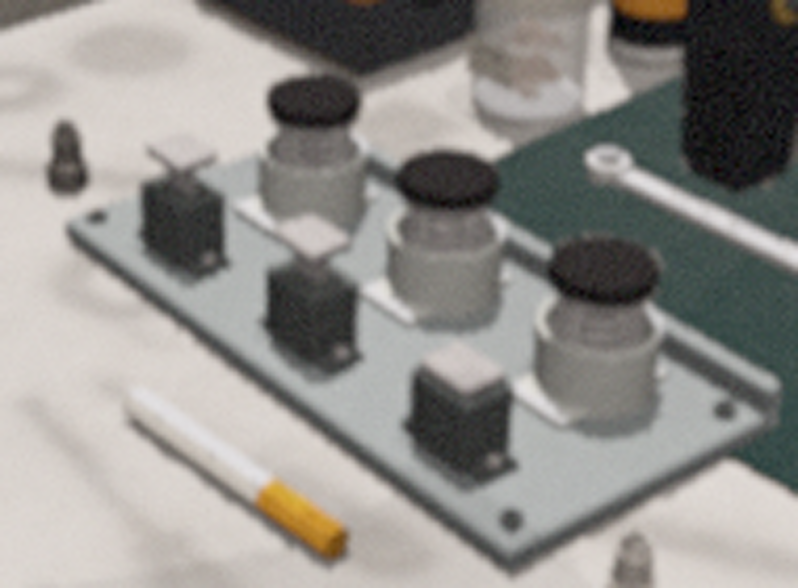

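View pics/e_top.png

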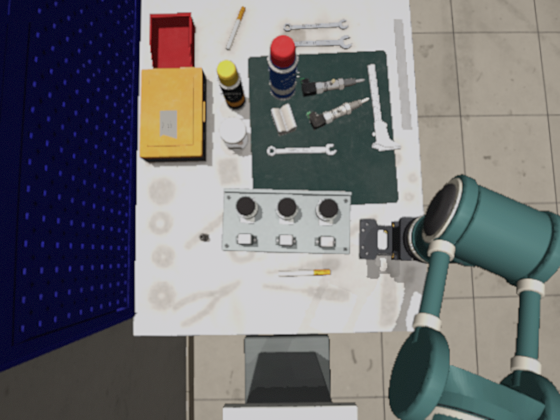

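The right tag sits flush on its block. The other two tags and all the pads are up, and the spanner, pen and nuts haven't moved (the bright nut is hidden from above but visible in the scene view). Handing in.

```bash
python3 -c "
from h import *
print(arm.read_state()['time'],arm.job_done())"
```

```text
the job is handed in; nothing more can be done
17.85 None
```

The softest mount is the right one. I pushed its tag all the way down, backed the arm away and handed the job in at 17.9 s.

| Pad, in order pressed | Force | Depth |
|---|---|---|
| Left | about 7.7 N | about 10 mm |
| Middle | about 11.8 N | about 10 mm |
| Right | about 3.9 N | about 9.5 mm |

- **Tag:** it met a hard stop at about 20 N, at the height expected for fully down.
- **Final pictures:** the right tag is flush on its block, the other two tags and all three pads are up, and the spanner, pen and both nuts look unmoved. The bright nut was hidden in the last top view, so I checked it in the scene view only.

**What disagreed or went wrong:**
- **Fingertip position:** the cameras and the contact heights put the closed fingertips about 31 mm short of the reported TCP. I worked from the contact heights instead.
- **Middle pad pressed twice:** the first press reached only about 8 mm because the arm gave under the load. I had already moved above the right pad, without touching it, before going back. The order of presses was left, middle, middle, right.
- **Sideways force:** I saw 3–7 N on the middle and right pads and the tag, probably friction.
- **Force reading before the tag's stop:** it was about 0 N at a height where the tag should already have been moving. I could not explain that, but the hard stop and the final picture both show the tag down.

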